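Pack out a hold-down clamp with spacers and hold it shut

ROBOT

A 6-joint arm with a two-finger parallel gripper is mounted at the origin on a cart in front of the work surface, level with it; the furniture and walls round the work are solid. World frame = base frame: x ahead of the robot, y to its left, z up, the work surface at z = 0. Lengths are in m, angles in rad, forces in N, time in s.
With the tool pointing down it reaches from about 0.375 to 0.9 m from the base axis. Payload 3.1 kg.
Tool frame: the origin (TCP) lies between the finger pads; the fingertips stand 19 mm ahead of it and the grasp point (between the pads) is the TCP; z points along the fingers, y is the line along which they close (so a half turn about z gives the same grasp; the last joint's range is limited). The gripper opens to 87 mm and grips with 3 to 60 N. Pads are 19 mm wide; open, the fingers measure 117 mm over their backs; the gripper's body (75 mm by 190 mm) begins 51 mm behind the grasp point.
Start: joints at [0.989, 0.527, 1.433, -0, 1.181, -0.178], TCP at [0.246, 0.575, 0.242] pointing down, gripper open.
Joint ranges: [-3.08, 3.08], [-0.75, 2.2], [0.22, 2.44], [-1.43, 4.57], [0, 2.65], [-2.85, 2.85]. Speed limits (rad/s): [2.79, 2.79, 3.14, 3.14, 3.14, 3.14].

INTERFACE

Orientations are given as a unit quaternion [x, y, z, w].
In Python, from rig import robot, camera, camera_info, hand_in gives the robot as it stands.
- The arm moves only by the shell command python3 -m handwheel 'ROWS' [FORCE]. ROWS is a JSON object of lists of equal length, an entry for each row: "hand": the opening, from 0 (shut) to 1 (fully open); "translation": the shift along the world's x, y, z in mm, a list of three; "turn": the turn, a rotation vector about the world's x, y, z in rad, a list of three. In form: {"hand": [hand, ...], "translation": [[tx, ty, tz], ...], "turn": [[ax, ay, az], ...]}. A call has 1 to 12 rows; each row is the pose to reach, as a shift and turn from the pose commanded when the call began; what a row does not reach only later rows make up. A row lasts 1/12 s, in which the tool goes at most 41.7 mm and 7.16 degrees, less where a joint would pass 70% of its speed; a pose out of reach is approached as far as the arm can. A call with a gripper value outside its range is refused whole. The fingers move at their own pace and stop on an object; FORCE is the grip in N (left out, the last holds). Time passes only in rows, so rows that repeat a pose let the fingers close. It gives the time, the measured TCP pose, the force, the opening and the grip force at its end, in the units of the state.
- robot.get_obs(): the state, without advancing time (a new reading comes with each control period).
- camera(name): name is "scene" or "top"; returns (picture, depth): 400x640x3 uint8, red, green, blue; 400x640 float32, m along the optical axis (not along the pixel's ray), 0 where there is no reading.
- camera_info(name): a dict with "vertical_fov" (degrees; the focal length in pixels is half the picture's height over the tangent of half this angle, whatever the lens; pixels are square), "cx", "cy" (the principal point, pixels), "k1" (the pictures are not rectified: a ray, as slopes to the right and down, at radius r is drawn at 1 + k1 r^2 times it, then the intrinsics apply), "world_from_camera" (4x4, takes a point from camera to world coordinates). Camera axes: x right, y down, z forward; pixel columns grow to the right and rows downward; lengths in m; the calibration is good to about 2 mm. A picture is of the moment at which its call begins. camera_info takes no time and is no camera call.
- hand_in(): hands the job in; it is judged then, once.
The state is a dict: "time": time; "q": joint angles; "joint_velocities": joint speeds; "joint_torque": joint torques, N m; "position": TCP position; "tool_rot": TCP orientation; "ft_force": force on the tool from outside, world axes, zero at the start; "moment": the same for the moment, N m; "grip_width": finger opening in m; "grip_force": force on a finger pad.
Only numpy, scipy, OpenCV 4.12 (cv2) and the standard library are available. Lean on these libraries where they do the work, as an engineer would, in place of code of your own. Each camera call takes 0.05 s, during which the arm holds its last target. There are 200 camera calls.

TASK

Pack the gap in the hold-down clamp: lay steel spacers flat, centred and square on its little table, one on top of another, as many as bring the hinged bar as near level as possible when it bears on the stack, then swing the bar down by its ball knob until you feel it bite. Finish while still holding the bar firmly pressed down on the stack; do not let go. Leave the spare spacers flat on the bench and do not disturb the ring clamp, the wax block or the brass dapping block.

Things in the scene. Friction and masses are not known exactly. Their poses are not given: they have to be found in the camera images.
- hold_down: grey hold-down clamp screwed to the bench (base plate 190 x 66 x 10 mm). Origin on the bench, right below the centre of its little table; the body's +x points from the table to the hinge, z up. The upright hinge cheeks stand 80 mm from the origin toward +x and reach 100 mm high.
- rest_top (a point): centre of the top face of the clamp's little steel table (56 mm along the clamp's x, 34 mm along its y, 10 mm thick), axes as those of the clamp. The table is set by a stiff screw to a different height each time (43 to 65 mm above the bench) and does not yield to pressing.
- hinge_axis (a point): middle of the bar's hinge axis, 88 mm above the bench, 80 mm from the table's centre; the axis lies along the clamp's y. Axes as those of the clamp.
- clamp_bar (a joint): angle of the dark steel hinged bar (16 mm wide, 12 mm thick) in rad: 0 = bar level over the table, positive = ball end lifted; it starts open at 1.5 to 1.8 (about upright, ball up) and stops at -0.25 with nothing under it. It stays where it is left (hinge friction 0.2 N m). With the bar level its round pressing foot ends 72 mm above the bench, over the table's centre; the foot is 80 mm from the hinge axis, so 1 mm of stack is about 0.0125 rad.
- knob (a point): centre of the black ball knob (26 mm diameter) on the free end of the bar, 150 mm from the hinge axis; it can be pinched across the clamp's y from above at every bar angle.
- spacer_0_centre (a point): centre (half-way up) of one of three alike flat steel spacers, 60 x 40 x 12 mm, lying flat on the bench; x along the 60 mm, y along the 40 mm (grip across it), z up. 0.14 to 0.28 kg. One or two of the three are needed, by the height of the table.
- spacer_1_centre (a point): centre (half-way up) of one of three alike flat steel spacers, 60 x 40 x 12 mm, lying flat on the bench; x along the 60 mm, y along the 40 mm (grip across it), z up. 0.14 to 0.28 kg. One or two of the three are needed, by the height of the table.
- spacer_2_centre (a point): centre (half-way up) of one of three alike flat steel spacers, 60 x 40 x 12 mm, lying flat on the bench; x along the 60 mm, y along the 40 mm (grip across it), z up. 0.14 to 0.28 kg. One or two of the three are needed, by the height of the table.
- ring_clamp_centre (a point): centre (half-way up) of the wooden ring clamp, 28 x 149 x 23 mm, lying on the bench; a bystander, leave it where it is.
- beeswax_centre (a point): centre (half-way up) of the yellow wax block, 32 x 46 x 21 mm; a bystander, leave it where it is.
- dapping_block_centre (a point): centre (half-way up) of the brass dapping cube, 40 mm; a bystander, leave it where it is.
Things that resemble listed ones, but are neither listed nor needed, are in the scene too. Leave any blue or green look-alike of the part that bears spacer_1_centre alone.

How it is judged:
By the outcome, as a careful person would: the job done as asked, in the order asked, and still so for the second after the job is handed in, while the arm keeps its last pose, push and grip.
It also fails if it takes over 72 s, if anything falls off the work surface, if the arm or the gripper's body presses on something with over 40 N, if the wrist force passes 120 N, or if a joint passes its speed limit or range.

## Working session

There is one attempt and no reset: what is moved stays moved. The work goes in short steps, Python scripts to look and compute and a shell command to move; the robot and the scene stay as the last step left them, time stands still between calls to the robot, and variables do not carry over. Pictures are saved under pics/ and viewed, at most 10 in all, crops included, and the job is handed in when it is done.

```bash
mkdir -p pics; ls; cat > h.py <<'E'
import numpy as np, cv2
from rig import robot, camera, camera_info
def cloud(name):
    im,d=camera(name); i=camera_info(name)
    f=200/np.tan(np.radians(i["vertical_fov"])/2)
    K=np.array([[f,0,i["cx"]],[0,f,i["cy"]],[0,0,1]])
    g=np.stack(np.meshgrid(np.arange(640.),np.arange(400.)),-1).reshape(-1,1,2)
    u=cv2.undistortPoints(g,K,np.array([i["k1"],0,0,0,0.])).reshape(400,640,2)
    P=np.dstack([u[...,0]*d,u[...,1]*d,d])
    T=np.array(i["world_from_camera"]); W=P@T[:3,:3].T+T[:3,3]
    W[d==0]=np.nan
    return im,d,W,T,u
E
python3 - <<'E'
from h import *
for n in("top","scene"):
    im,d,W,T,u=cloud(n); np.savez("/tmp/"+n,im=im,d=d,W=W,T=T,u=u)
    cv2.imwrite(f"pics/{n}0.png",im[...,::-1]); print(n,camera_info(n),(d==0).mean())
print(robot.get_obs())
E
```

```text
pics
top {'vertical_fov': 45.32168498166917, 'cx': 325.1480946297449, 'cy': 198.25177900458974, 'k1': -0.037396885367296726, 'world_from_camera': array([[-0.025751  , -0.98022283,  0.1962144 ,  0.34154366],
       [-0.99950525,  0.02170017, -0.02276727,  0.08518791],
       [ 0.01805911, -0.19670361, -0.98029667,  1.12294767],
       [ 0.        ,  0.        ,  0.        ,  1.        ]])} 0.0039765625
scene {'vertical_fov': 56.036186873729115, 'cx': 321.4599152144745, 'cy': 189.97004645072315, 'k1': 0.025300358447208796, 'world_from_camera': array([[ 0.58519178, -0.50070705,  0.63784248, -0.03646512],
       [-0.81069372, -0.34372968,  0.47394684, -0.37101122],
       [-0.01806313, -0.79444469, -0.60706784,  0.64352799],
       [ 0.        ,  0.        ,  0.        ,  1.        ]])} 0.004078125
{'time': 0.1, 'q': array([ 9.88490604e-01,  5.28370435e-01,  1.43374517e+00,  7.69510200e-06,
        1.18142779e+00, -1.78530136e-01]), 'joint_velocities': array([-7.69158856e-04, -5.20974188e-05, -2.90781954e-03,  2.42135837e-03,
        2.37071579e-03, -7.19134114e-04]), 'joint_torque': array([-2.94248457e-04, -4.40986776e+01, -1.77151072e+01,  6.34948723e-02,
        5.34177327e-02, -5.72699469e-05]), 'position': array([0.24520291, 0.57422327, 0.24068039]), 'tool_rot': array([ 2.00520478e-01,  9.79689026e-01, -9.04318058e-04, -3.65466534e-04]), 'ft_force': array([0.29124229, 0.45460717, 0.61869119]), 'moment': array([0.01079989, 0.00586598, 0.01072196]), 'grip_force': 0.0, 'grip_width': 0.08719577359622828}
```

View pics/top0.png

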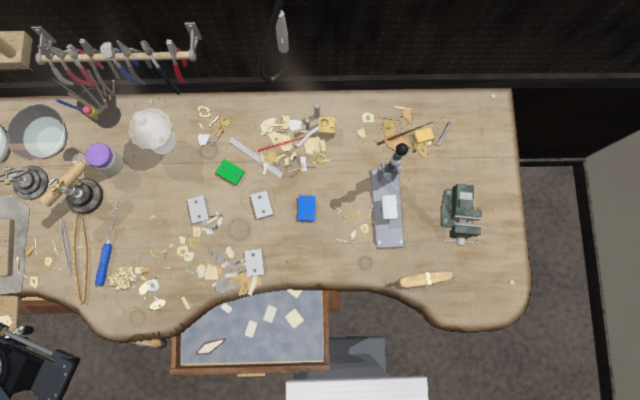

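View pics/scene0.png

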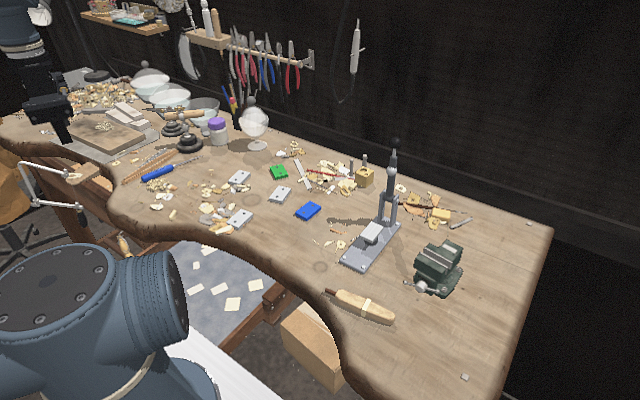

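The top view shows three grey spacers at about (198,209), (262,205) and (254,263). Blue (306,208) and green (230,172) are the look-alikes. The clamp base is at (388,210), its table at (390,207) and the knob at (402,149), upright. The vise is at (460,213), ring clamp at (427,279), brass cube at (327,125) and wax at (424,134).

```bash
cat >> h.py <<'E'
def rect_at(W,im,c,zlo,zhi,R=0.06,sat=60):
    s=cv2.cvtColor(im,cv2.COLOR_RGB2HSV)[...,1]
    m=(np.hypot(W[...,0]-c[0],W[...,1]-c[1])<R)&(W[...,2]>zlo)&(W[...,2]<zhi)&(s<sat)
    m=m.astype(np.uint8); n,l,st,ce=cv2.connectedComponentsWithStats(m)
    if n<2: return None
    k=1+np.argmax(st[1:,4]); p=W[l==k]
    (cx,cy),(w,h),a=cv2.minAreaRect((p[:,:2]*1000).astype(np.float32))
    if w<h: a+=90; w,h=h,w
    return dict(c=np.round([cx,cy],1),size=np.round([w,h],1),ang=round((a+90)%180-90,1),z=round(np.median(p[:,2])*1000,1),n=len(p),mean=np.round(p.mean(0)*1000,1))
E
python3 - <<'E'
from h import *
D={n:np.load(f"/tmp/{n}.npz") for n in("top","scene")}
def P(n,u,v):return D[n]["W"][v,u]
T=D["top"]
for u,v in((198,209),(262,205),(254,263),(390,207)):
    c=P("top",u,v); print("px",u,v,np.round(c*1000,1))
    for n in D:
        W=D[n]["W"];im=D[n]["im"]
        zl,zh=((.007,.02) if u<380 else (.035,.07))
        print(n,rect_at(W,im,c,zl,zh,.05,70))
c=P("top",388,215)
for n in D: print("base",n,rect_at(D[n]["W"],D[n]["im"],P("top",388,208),.005,.018,.13,90))
# knob: dark pts z>.2
for n in D:
    W=D[n]["W"];m=(np.hypot(W[...,0]-c[0],W[...,1]-c[1])<.2)&(W[...,2]>.1)&(W[...,2]<.3)
    p=W[m];
    for z in np.arange(.1,.28,.02):
        q=p[(p[:,2]>z)&(p[:,2]<z+.02)]
        if len(q):print(n,round(z,2),len(q),np.round(q.mean(0)*1000,1))
# bench z
print(np.nanmedian(T["W"][230:260,290:340,2]),np.nanmedian(D["scene"]["W"][240:260,300:330,2]))
W=D["top"]["W"]
for k,(u,v) in dict(ring=(427,279),cube=(327,125),wax=(424,134),vise=(460,213)).items(): print(k,W[v,u])
E
```

```text
px 198 209 [545.4 359.6   8.8]
top {'c': array([540.1, 357.7]), 'size': array([77.4, 52.9]), 'ang': 29.5, 'z': np.float64(11.7), 'n': 477, 'mean': array([541.8, 358. ,  11.7])}
scene {'c': array([537.6, 355.8]), 'size': array([80.5, 55.6]), 'ang': 30.6, 'z': np.float64(12.3), 'n': 228, 'mean': array([539.3, 354.2,  11.9])}
px 262 205 [550.5 208.2  14.8]
top {'c': array([553.1, 209.4]), 'size': array([60.6, 40. ]), 'ang': 14.5, 'z': np.float64(11.9), 'n': 426, 'mean': array([552.6, 209.3,  11.9])}
scene {'c': array([552.7, 210. ]), 'size': array([62.6, 41.8]), 'ang': 17.2, 'z': np.float64(12.5), 'n': 226, 'mean': array([550.6, 208.3,  12.3])}
px 254 263 [415.6 226.8  13. ]
top {'c': array([415.2, 229.1]), 'size': array([70.7, 70.2]), 'ang': 41.7, 'z': np.float64(11.3), 'n': 507, 'mean': array([415.6, 230.2,  11.2])}
scene {'c': array([417. , 228.5]), 'size': array([70.9, 66. ]), 'ang': 48.2, 'z': np.float64(10.7), 'n': 299, 'mean': array([415.2, 227.8,  10.8])}
px 390 207 [533.7 -88.2  44.2]
top {'c': array([534.7, -87.4]), 'size': array([56.7, 34.6]), 'ang': 2.3, 'z': np.float64(44.3
[... 544 characters left out ...]
.12 20 [610.1 -81.  129.5]
top 0.14 1 [609.1 -79.6 142. ]
top 0.16 69 [604.9 -83.7 174.2]
top 0.18 29 [608.6 -83.8 190.5]
top 0.2 21 [610.1 -82.8 203.1]
top 0.22 12 [605.2 -80.1 238.5]
top 0.24 126 [610.2 -85.1 246.8]
scene 0.1 65 [611.  -85.4 108.1]
scene 0.12 52 [609.5 -86.7 130.8]
scene 0.14 43 [609.6 -87.4 148.5]
scene 0.16 88 [604.  -87.7 172.2]
scene 0.18 61 [608.4 -86.6 190.3]
scene 0.2 45 [610.9 -85.8 207.7]
scene 0.22 46 [605.2 -88.3 233.5]
scene 0.24 78 [607.  -87.  245.9]
-0.000651955099673529 -0.0012010078174647942
ring [ 0.36890261 -0.16857393  0.01950742]
cube [0.73838765 0.05084374 0.03364052]
wax [ 0.71586478 -0.18442976  0.02071716]
vise [ 0.50717993 -0.23248274  0.09861683]
```

```bash
python3 - <<'E'
import cv2
a=cv2.imread("pics/top0.png");b=cv2.imread("pics/scene0.png")
A=cv2.resize(a[120:290,180:480],(800,453),interpolation=cv2.INTER_CUBIC)
cv2.imwrite("pics/crop1.png",A)
E
```

```text
(no output)
```

View pics/crop1.png

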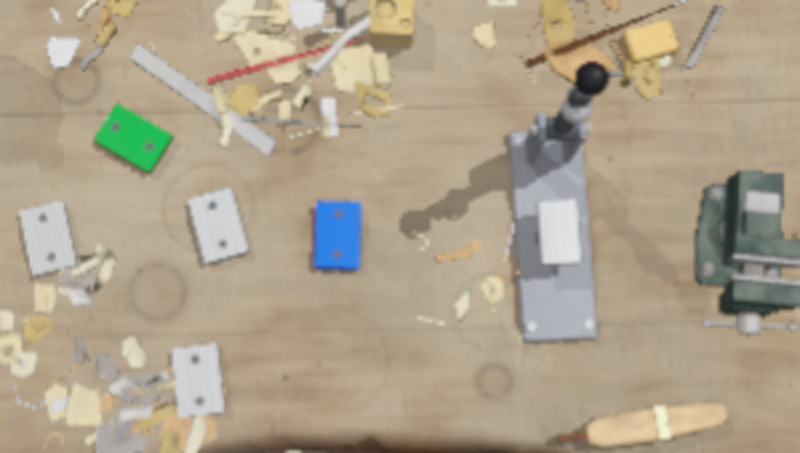

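Candidates for the spacers: the grey ones at crop (46,238), (217,226) and (197,380) fit the "steel" description, and the crop confirms them. Blue (338,235) and green (134,138) are the look-alikes to leave alone. The table is about 44 mm high, which leaves a 28 mm gap, so I need two spacers (24 mm, against 36 mm for three). I'll refine the spacer poses next.

```bash
cat >> h.py <<'E'
def spacer(W,im,c,zlo=.007,zhi=.017,R=.045):
    h=cv2.cvtColor(im,cv2.COLOR_RGB2HSV)
    m=((np.hypot(W[...,0]-c[0],W[...,1]-c[1])<R)&(W[...,2]>zlo)&(W[...,2]<zhi)&(h[...,1]<40)).astype(np.uint8)
    m=cv2.morphologyEx(cv2.morphologyEx(m,cv2.MORPH_CLOSE,np.ones((3,3))),cv2.MORPH_OPEN,np.ones((7,7) if R<.046 else (5,5)))
    n,l,st,_=cv2.connectedComponentsWithStats(m)
    k=1+np.argmax(st[1:,4]); p=W[l==k]; p=p[~np.isnan(p[:,0])]
    (cx,cy),(w,hh),a=cv2.minAreaRect((p[:,:2]*1000).astype(np.float32))
    if w<hh: a+=90; w,hh=hh,w
    return [round(float(x),1) for x in (cx,cy,w,hh,(a+90)%180-90,np.median(p[:,2])*1000)]
E
python3 - <<'E'
from h import *
D={n:np.load(f"/tmp/{n}.npz") for n in("top","scene")}
for c in((.540,.357),(.553,.209),(.4155,.2285)):
    for n in D:
        print(c,n,spacer(D[n]["W"],D[n]["im"],c))
for n in D:
    W=D[n]["W"];m=(abs(W[...,0]-.52)<.1)&(abs(W[...,1]+.235)<.09)&(W[...,2]>.06)&(W[...,2]<.2)
    p=W[m];print("vise",p.min(0),p.max(0),np.percentile(p,[1,99],axis=0))
E
```

```text
(0.54, 0.357) top [543.8, 359.8, 61.9, 40.2, 12.4, 11.9]
(0.54, 0.357) scene [538.3, 356.0, 70.5, 41.6, 33.2, 12.4]
(0.553, 0.209) top [553.0, 209.5, 60.5, 39.7, 13.9, 11.9]
(0.553, 0.209) scene [553.0, 209.4, 62.3, 40.1, 19.5, 12.6]
(0.4155, 0.2285) top [416.4, 227.8, 60.6, 41.0, 5.1, 11.5]
(0.4155, 0.2285) scene [415.8, 226.5, 62.2, 47.9, 31.8, 10.7]
vise [ 0.44192755 -0.28029227  0.06009788] [ 0.58078596 -0.21564176  0.10350669] [[ 0.44685902 -0.2779674   0.06128838]
 [ 0.57723235 -0.21662468  0.1015081 ]]
vise [ 0.44091389 -0.28215977  0.0600157 ] [ 0.58304168 -0.21725871  0.09946732] [[ 0.45289707 -0.28011253  0.06114288]
 [ 0.57631608 -0.21901552  0.09838978]]
```

```bash
python3 -m handwheel '{"hand":[0.7,0.7,0.7,0.7,0.7,0.7,0.7,0.7,0.7,0.7,0.7,0.7],"translation":[[40,-48,-8],[80,-95,-20],[120,-142,-35],[155,-184,-50],[190,-225,-65],[220,-260,-80],[245,-290,-95],[268,-318,-108],[288,-341,-115],[300,-356,-120],[308,-365,-120],[308,-365,-120]],"turn":[[0,0,0.08],[0,0,0.16],[0,0,0.24],[0,0,0.32],[0,0,0.4],[0,0,0.48],[0,0,0.56],[0,0,0.62],[0,0,0.665],[0,0,0.665],[0,0,0.665],[0,0,0.665]]}' 20
cat > st.py <<'E'
from h import *
from scipy.spatial.transform import Rotation as R
o=robot.get_obs(); r=R.from_quat(o["tool_rot"]).as_matrix()
print(round(o["time"],2),"p",np.round(o["position"]*1000,1),"yline",round(np.degrees(np.arctan2(r[1,1],r[0,1]))%180,2),"z",np.round(r[:,2],3),"F",np.round(o["ft_force"],1),"w",round(o["grip_width"]*1000,1),"gf",round(o["grip_force"],1),"q",np.round(o["q"],2))
E
python3 st.py
```

```text
time: 1.1
position: [0.5548, 0.2072, 0.1203]
tool_rot: [-0.13, 0.992, -0.0, -0.0]
ft_force: [0.5, 0.5, 0.4]
grip_width: 0.0608
grip_force: 0.0
1.1 p [554.8 207.2 120.3] yline 104.9 z [-0.001 -0.    -1.   ] F [0.5 0.5 0.4] w 60.8 gf 0.0 q [ 0.17  0.64  1.62 -0.    0.88 -1.66]
```

```bash
python3 -m handwheel '{"hand":[0.7,0.7,0.7,0.7,0.7,0.45,0.4,0.4,0.4],"translation":[[-1.8,2.3,-30],[-1.8,2.3,-60],[-1.8,2.3,-85],[-1.8,2.3,-97],[-1.8,2.3,-97],[-1.8,2.3,-97],[-1.8,2.3,-97],[-1.8,2.3,-97],[-1.8,2.3,-97]],"turn":[[0,0,0],[0,0,0],[0,0,0],[0,0,0],[0,0,0],[0,0,0],[0,0,0],[0,0,0],[0,0,0]]}' 30; python3 st.py
```

```text
time: 1.85
position: [0.5528, 0.2124, 0.0262]
tool_rot: [-0.131, 0.991, -0.0, 0.002]
ft_force: [0.2, -1.8, 1.6]
grip_width: 0.0423
grip_force: 0.9
1.85 p [552.8 212.4  26.2] yline 105.0 z [ 0.003  0.    -1.   ] F [ 0.2 -1.8  1.6] w 42.3 gf 0.9 q [ 0.18  0.79  1.66 -0.    0.69 -1.65]
```

```bash
python3 -m handwheel '{"hand":[0.6,0.6,0.6,0.6,0.3,0.3,0.3,0.3,0.3],"translation":[[0,-1.5,0],[0,-1.5,-3],[0,-1.5,-4],[0,-1.5,-4],[0,-1.5,-4],[0,-1.5,-4],[0,-1.5,-4],[0,-1.5,-4],[0,-1.5,-4]],"turn":[[0,0,0],[0,0,0],[0,0,0],[0,0,0],[0,0,0],[0,0,0],[0,0,0],[0,0,0],[0,0,0]]}' 40; python3 st.py
```

```text
time: 2.6
position: [0.5517, 0.2106, 0.0205]
tool_rot: [-0.13, 0.991, 0.0, -0.0]
ft_force: [-0.2, 0.5, -0.7]
grip_width: 0.0395
grip_force: 40.0
2.6 p [551.7 210.6  20.5] yline 104.97 z [-0.  0. -1.] F [-0.2  0.5 -0.7] w 39.5 gf 40.0 q [ 0.18  0.8   1.66  0.    0.68 -1.66]
```

```bash
python3 -m handwheel '{"hand":[0.3,0.3,0.3,0.3,0.3,0.3,0.3,0.3,0.3,0.3,0.3,0.3],"translation":[[0,0,25],[-1,-12,60],[-4,-45,90],[-6,-80,100],[-8,-118,100],[-10,-155,100],[-12,-192,100],[-14,-228,95],[-16,-260,90],[-17,-284,85],[-18.5,-297.8,80],[-18.5,-297.8,75]],"turn":[[0,0,0],[0,0,0],[0,0,-0.03],[0,0,-0.06],[0,0,-0.1],[0,0,-0.13],[0,0,-0.16],[0,0,-0.2],[0,0,-0.23],[0,0,-0.242],[0,0,-0.242],[0,0,-0.242]]}'; python3 st.py
python3 - <<'E'
from h import *
for n in("top","scene"):
    im,d,W,T,u=cloud(n); cv2.imwrite(f"pics/{n}1.png",im[...,::-1])
    print(spacer(W,im,(.534,-.087),.07,.12))
E
python3 - <<'E'
import cv2,numpy as np
a=cv2.imread("pics/top1.png")[120:280,320:480];b=cv2.imread("pics/scene1.png")[150:310,300:460]
cv2.imwrite("pics/c2.png",cv2.resize(np.hstack([a,b]),(800,400),interpolation=cv2.INTER_CUBIC))
E
```

```text
time: 3.6
position: [0.5333, -0.0906, 0.0951]
tool_rot: [-0.008, 1.0, -0.001, 0.0]
ft_force: [0.9, -0.0, -2.2]
grip_width: 0.0394
grip_force: 40.0
3.6 p [533.3 -90.6  95.1] yline 90.88 z [ 0.    -0.001 -1.   ] F [ 0.9 -0.  -2.2] w 39.4 gf 40.0 q [-0.37  0.64  1.77 -0.    0.74 -1.96]Traceback (most recent call last):
  File "<stdin>", line 4, in <module>
  File "h.py", line 27, in spacer
    k=1+np.argmax(st[1:,4]); p=W[l==k]; p=p[~np.isnan(p[:,0])]
        ~~~~~~~~~^^^^^^^^^^
    return _wrapfunc(a, 'argmax', axis=axis, out=out, **kwds)
    return bound(*args, **kwds)
ValueError: attempt to get argmax of an empty sequence
[ WARN:0@0.021] global loadsave.cpp:275 findDecoder imread_('pics/scene1.png'): can't open/read file: check file path/integrity
Traceback (most recent call last):
TypeError: 'NoneType' object is not subscriptable
```

```bash
python3 -m handwheel '{"hand":[0.3,0.3,0.3,0.3],"translation":[[0,0,-12],[0,0,-22],[0,0,-24],[0,0,-24]],"turn":[[0,0,0.004],[0,0,0.004],[0,0,0.004],[0,0,0.004]]}'; python3 st.py
```

```text
time: 3.98
position: [0.5323, -0.0859, 0.0705]
tool_rot: [-0.012, 1.0, 0.001, -0.001]
ft_force: [-0.1, 0.3, -2.3]
grip_width: 0.0394
grip_force: 40.0
3.98 p [532.3 -85.9  70.5] yline 91.4 z [-0.003  0.001 -1.   ] F [-0.1  0.3 -2.3] w 39.4 gf 40.0 q [-0.37  0.68  1.78  0.    0.69 -1.96]
```

```bash
python3 -m handwheel '{"hand":[0.3,0.3,0.3,0.3,0.3],"translation":[[0.8,-1,-2],[0.8,-1,-4],[0.8,-1,-5],[0.8,-1,-5.5],[0.8,-1,-6]],"turn":[[0,0,0],[0,0,0],[0,0,0],[0,0,0],[0,0,0]]}'; python3 st.py
```

```text
time: 4.4
position: [0.5342, -0.0883, 0.0657]
tool_rot: [-0.012, 1.0, -0.0, 0.0]
ft_force: [0.7, -0.7, -2.4]
grip_width: 0.0392
grip_force: 40.0
4.4 p [534.2 -88.3  65.7] yline 91.33 z [ 0. -0. -1.] F [ 0.7 -0.7 -2.4] w 39.2 gf 40.0 q [-0.37  0.69  1.78  0.    0.68 -1.96]
```

```bash
python3 -m handwheel '{"hand":[0.3,0.3,0.3,0.3],"translation":[[-0.5,0.5,-0.7],[-0.5,0.5,-1.4],[-0.5,0.5,-2],[-0.5,0.5,-2]],"turn":[[0,0,0],[0,0,0],[0,0,0],[0,0,0]]}'; python3 st.py
```

```text
time: 4.73
position: [0.5341, -0.0882, 0.0654]
tool_rot: [-0.012, 1.0, -0.001, 0.001]
ft_force: [-2.9, 0.6, 9.5]
grip_width: 0.0398
grip_force: 40.0
4.73 p [534.1 -88.2  65.4] yline 91.33 z [ 0.002 -0.001 -1.   ] F [-2.9  0.6  9.5] w 39.8 gf 40.0 q [-0.37  0.69  1.78 -0.    0.67 -1.96]
```

```bash
python3 -m handwheel '{"hand":[0.5,0.6,0.65,0.65,0.65,0.65,0.65,0.65,0.65,0.65,0.65,0.65],"translation":[[0,0,1],[0,0,1],[0,0,1],[0,0,20],[0,0,45],[-5,20,70],[-15,55,75],[-25,95,75],[-35,135,75],[-45,175,75],[-57,214,75],[-70,253,75]],"turn":[[0,0,0],[0,0,0],[0,0,0],[0,0,0],[0,0,0],[0,0,0],[0,0,0],[0,0,0],[0,0,0.03],[0,0,0.05],[0,0,0.07],[0,0,0.07]]}'; python3 st.py
python3 - <<'E'
from h import *
for n in("top","scene"):
    im,d,W,T,u=cloud(n); cv2.imwrite(f"pics/{n}1.png",im[...,::-1])
    print(spacer(W,im,(.534,-.087),.05,.065))
    print("base",rect_at(W,im,(.534,-.087),.005,.018,.13,90))
    print("C",spacer(W,im,(.4155,.2285)))
a=cv2.imread("pics/top1.png")[120:280,320:480];b=cv2.imread("pics/scene1.png")[150:310,300:460]
cv2.imwrite("pics/c2.png",cv2.resize(np.hstack([a,b]),(800,400),interpolation=cv2.INTER_CUBIC))
E
```

```text
time: 5.73
position: [0.463, 0.1669, 0.1385]
tool_rot: [-0.047, 0.999, 0.0, 0.0]
ft_force: [0.7, 1.3, -0.4]
grip_width: 0.0566
grip_force: 0.0
5.73 p [463.  166.9 138.5] yline 95.35 z [ 0.001  0.    -1.   ] F [ 0.7  1.3 -0.4] w 56.6 gf 0.0 q [ 0.12  0.51  1.86  0.    0.77 -1.55]
[535.0, -88.6, 58.7, 40.4, -0.6, 56.6]
base {'c': array([539.2, -88.3]), 'size': array([189.5,  68.7]), 'ang': 1.3, 'z': np.float64(9.7), 'n': 1503, 'mean': array([526.8, -83.7,   9.8])}Traceback (most recent call last):
  File "<stdin>", line 6, in <module>
  File "h.py", line 27, in spacer
    k=1+np.argmax(st[1:,4]); p=W[l==k]; p=p[~np.isnan(p[:,0])]
        ~~~~~~~~~^^^^^^^^^^
    return _wrapfunc(a, 'argmax', axis=axis, out=out, **kwds)
    return bound(*args, **kwds)
ValueError: attempt to get argmax of an empty sequence
```

```bash
python3 - <<'E'
from h import *
im,d,W,T,u=cloud("scene"); cv2.imwrite("pics/scene1.png",im[...,::-1])
print(spacer(W,im,(.534,-.087),.05,.065),rect_at(W,im,(.534,-.087),.05,.065,.05,70))
a=cv2.imread("pics/top1.png")[120:280,320:480];b=cv2.imread("pics/scene1.png")[150:310,300:460]
cv2.imwrite("pics/c2.png",cv2.resize(np.hstack([a,b]),(800,400),interpolation=cv2.INTER_CUBIC))
E
```

```text
[534.3, -88.4, 61.7, 41.1, 1.8, 56.7] {'c': array([534.3, -88.5]), 'size': array([61.6, 41.7]), 'ang': 0.3, 'z': np.float64(56.5), 'n': 381, 'mean': array([532. , -89.4,  56.3])}
```

View pics/c2.png

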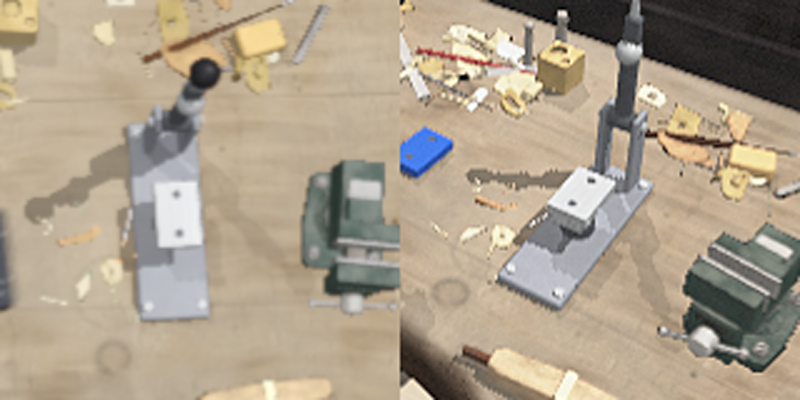

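The first spacer lies square on the table, seen at left (178,213) and right (580,198), about 1 mm off centre. The bar is still upright. Next I'll fetch the near spacer.

```bash
python3 -m handwheel '{"hand":[0.7,0.7,0.7,0.7,0.7,0.7,0.7],"translation":[[-18,25,-5],[-34,46,-25],[-46,59,-50],[-46.5,60.5,-70],[-46.5,60.5,-80],[-46.5,60.5,-80],[-46.5,60.5,-80]],"turn":[[0,0,0],[0,0,0],[0,0,0],[0,0,0],[0,0,0],[0,0,0],[0,0,0]]}'; python3 st.py
```

```text
time: 6.42
position: [0.4178, 0.2252, 0.0583]
tool_rot: [-0.046, 0.999, -0.0, -0.0]
ft_force: [-0.1, 0.2, 1.0]
grip_width: 0.0609
grip_force: 0.0
6.42 p [417.8 225.2  58.3] yline 95.28 z [-0. -0. -1.] F [-0.1  0.2  1. ] w 60.9 gf 0.0 q [ 0.26  0.66  1.95 -0.    0.54 -1.4 ]
```

```bash
python3 -m handwheel '{"hand":[0.7,0.7,0.7,0.7,0.3,0.3,0.3,0.3,0.3],"translation":[[-1.6,2,-15],[-1.6,2,-30],[-1.6,2,-37],[-1.6,2,-37.5],[-1.6,2,-37.5],[-1.6,2,-37.5],[-1.6,2,-37.5],[-1.6,2,-37.5],[-1.6,2,-37.5]],"turn":[[0,0,0],[0,0,0],[0,0,0],[0,0,0],[0,0,0],[0,0,0],[0,0,0],[0,0,0],[0,0,0]]}' 40; python3 st.py
```

```text
time: 7.17
position: [0.4159, 0.2278, 0.0217]
tool_rot: [-0.047, 0.999, 0.0, 0.001]
ft_force: [-0.8, -0.0, 4.2]
grip_width: 0.0394
grip_force: 39.9
7.17 p [415.9 227.8  21.7] yline 95.34 z [ 0.001  0.    -1.   ] F [-0.8 -0.   4.2] w 39.4 gf 39.9 q [ 0.26  0.73  1.96 -0.    0.45 -1.4 ]
```

```bash
python3 -m handwheel '{"hand":[0.3,0.3,0.3,0.3,0.3,0.3,0.3,0.3,0.3,0.3,0.3,0.3],"translation":[[0,0,25],[5,-14,60],[18,-48,82],[32,-85,90],[46,-122,90],[60,-160,90],[74,-197,90],[87,-233,90],[99,-266,87],[109,-292,85],[117,-310,82],[118,-315,80]],"turn":[[0,0,0],[0,0,0],[0,0,-0.01],[0,0,-0.02],[0,0,-0.03],[0,0,-0.04],[0,0,-0.05],[0,0,-0.06],[0,0,-0.072],[0,0,-0.072],[0,0,-0.072],[0,0,-0.072]]}'
python3 -m handwheel '{"hand":[0.3,0.3,0.3],"translation":[[0,0,-5],[0,0,-8],[0,0,-8]],"turn":[[0,0,0],[0,0,0],[0,0,0]]}';python3 st.py
```

```text
time: 8.17
position: [0.5356, -0.0909, 0.1009]
tool_rot: [-0.009, 1.0, -0.001, 0.002]
ft_force: [0.5, 0.2, -0.5]
grip_width: 0.0392
grip_force: 39.9
time: 8.42
position: [0.5314, -0.0853, 0.092]
tool_rot: [-0.011, 1.0, 0.001, -0.002]
ft_force: [-0.1, -1.0, -2.3]
grip_width: 0.0396
grip_force: 39.9
8.42 p [531.4 -85.3  92. ] yline 91.28 z [-0.004  0.002 -1.   ] F [-0.1 -1.  -2.3] w 39.6 gf 39.9 q [-0.37  0.64  1.77  0.    0.74 -1.96]
```

```bash
python3 -m handwheel '{"hand":[0.3,0.3,0.3,0.3,0.3,0.3],"translation":[[0,0,-4],[0,0,-8],[0,0,-10],[0,0,-10],[0,0,-10],[0,0,-10]],"turn":[[0,0,0],[0,0,0],[0,0,0],[0,0,0],[0,0,0],[0,0,0]]}';python3 st.py
```

```text
time: 8.92
position: [0.5335, -0.0871, 0.0831]
tool_rot: [-0.011, 1.0, -0.0, 0.0]
ft_force: [-0.5, -0.1, -2.1]
grip_width: 0.0396
grip_force: 39.9
8.92 p [533.5 -87.1  83.1] yline 91.23 z [ 0. -0. -1.] F [-0.5 -0.1 -2.1] w 39.6 gf 39.9 q [-0.37  0.66  1.77  0.    0.71 -1.96]
```

```bash
python3 -m handwheel '{"hand":[0.3,0.3,0.3,0.3,0.3],"translation":[[0.5,-0.3,-1.5],[0.5,-0.3,-3],[0.5,-0.3,-3.5],[0.5,-0.3,-4],[0.5,-0.3,-4]],"turn":[[0,0,0],[0,0,0],[0,0,0],[0,0,0],[0,0,0]]}'
python3 -m handwheel '{"hand":[0.3,0.3,0.3],"translation":[[0,0,-0.7],[0,0,-1.2],[0,0,-1.2]],"turn":[[0,0,0],[0,0,0],[0,0,0]]}';python3 st.py
```

```text
time: 9.33
position: [0.5338, -0.0876, 0.0789]
tool_rot: [-0.011, 1.0, 0.0, -0.0]
ft_force: [0.3, -0.7, -3.5]
grip_width: 0.0395
grip_force: 39.9
time: 9.58
position: [0.5339, -0.0876, 0.0787]
tool_rot: [-0.011, 1.0, -0.0, 0.0]
ft_force: [-1.7, 0.8, 4.7]
grip_width: 0.0396
grip_force: 39.9
9.58 p [533.9 -87.6  78.7] yline 91.22 z [ 0. -0. -1.] F [-1.7  0.8  4.7] w 39.6 gf 39.9 q [-0.37  0.66  1.77 -0.    0.71 -1.96]
```

```bash
python3 -m handwheel '{"hand":[0.5,0.6,0.65,0.65,0.65,0.65,0.65,0.65,0.65,0.65,0.65,0.65],"translation":[[0,0,0.5],[0,0,0.5],[0,0,1],[0,0,20],[0,0,50],[-5,20,80],[-10,55,100],[-15,95,115],[-20,130,125],[-20,160,130],[-20,180,135],[-20,180,135]],"turn":[[0,0,0],[0,0,0],[0,0,0],[0,0,0],[0,0,0],[0,0,0],[0,0,0],[0,0,0],[0,0,0],[0,0,0],[0,0,0],[0,0,0]]}'; python3 st.py
python3 - <<'E'
from h import *
o=[]
for n in("top","scene"):
    im,d,W,T,u=cloud(n); cv2.imwrite(f"pics/{n}2.png",im[...,::-1])
    print(n,rect_at(W,im,(.534,-.087),.06,.077,.05,70))
    m=(abs(W[...,0]-.61)<.06)&(abs(W[...,1]+.086)<.04)&(W[...,2]>.222)&(W[...,2]<.28)&(im.max(2)<90)
    p=W[m]; print(len(p),np.round(p.mean(0)*1000,1),np.round(p.min(0)*1000),np.round(p.max(0)*1000))
    if len(p)>8:
        s=np.linalg.lstsq(np.c_[2*p,np.ones(len(p))],(p**2).sum(1),rcond=None)[0]; print("sphere",np.round(s[:3]*1000,1),np.sqrt(s[3]+s[:3]@s[:3]))
        from scipy.optimize import least_squares
        print("R13",np.round(1000*least_squares(lambda c:np.linalg.norm(p-c,axis=1)-.013,p.mean(0),loss="soft_l1",f_scale=.002).x,1))
    v,w=(120,320) if n=="top" else (130,300); o.append(im[v:v+160,w:w+160,::-1])
cv2.imwrite("pics/c3.png",cv2.resize(np.hstack(o),(800,400),interpolation=cv2.INTER_CUBIC))
E
```

```text
time: 10.58
position: [0.514, 0.096, 0.2141]
tool_rot: [-0.013, 1.0, 0.001, 0.001]
ft_force: [0.4, -0.1, -0.7]
grip_width: 0.0562
grip_force: 0.0
10.58 p [514.   96.  214.1] yline 91.46 z [ 0.003  0.001 -1.   ] F [ 0.4 -0.1 -0.7] w 56.2 gf 0.0 q [-0.03  0.43  1.72  0.    0.99 -1.63]
top {'c': array([534.8, -88.1]), 'size': array([60.7, 41. ]), 'ang': 2.5, 'z': np.float64(68.4), 'n': 483, 'mean': array([534. , -87.6,  68.3])}
112 [609.  -83.4 246.9] [600. -94. 236.] [620. -74. 254.]
sphere [610.8 -84.7 242.3] 0.009900711390587307
R13 [603.9 -80.1 255.4]
scene {'c': array([533.4, -88. ]), 'size': array([63.8, 40.7]), 'ang': 4.3, 'z': np.float64(68.8), 'n': 394, 'mean': array([530.9, -89.3,  68.1])}
121 [606.2 -87.4 242. ] [599. -97. 223.] [619. -73. 251.]
sphere [612.5 -84.5 238.5] 0.012537762674417372
R13 [613.2 -84.2 238.3]
```

View pics/c3.png

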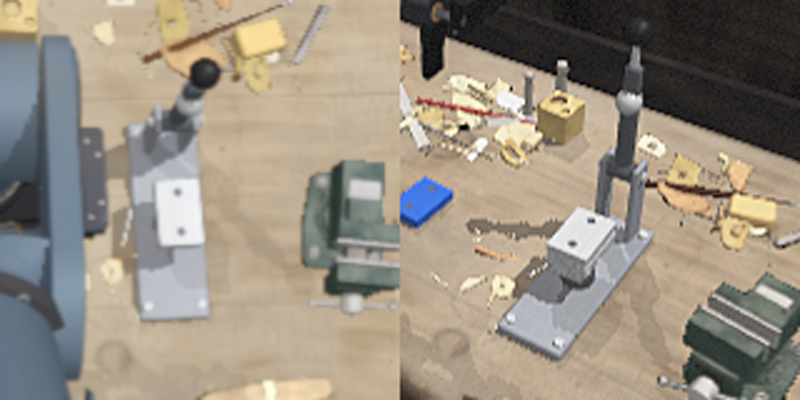

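Two spacers are stacked squarely, at left (180,212) and right (582,240), with the top at about 68.5 mm. The knob is at left (205,73), about (612,-85,238) mm, with the bar upright. I'll pinch it next.

```bash
python3 -m handwheel '{"hand":[0.65,0.65,0.65,0.65,0.65,0.65,0.65,0.65,0.65,0.65,0.65,0.65],"translation":[[0,0,30],[0,0,60],[8,-15,85],[24,-45,90],[40,-75,90],[57,-105,90],[73,-135,90],[87,-160,90],[96,-175,90],[98,-181,90],[98,-181,90],[98,-181,90]],"turn":[[0,0,0],[0,0,0],[0,0,0],[0,0,0],[0,0,0],[0,0,0],[0,0,0],[0,0,0],[0,0,0],[0,0,0],[0,0,0],[0,0,0]]}' 60
python3 -m handwheel '{"hand":[0.65,0.65],"translation":[[0,0,-5],[0,0,-10]],"turn":[[0,0,0],[0,0,0]]}'; python3 st.py
```

```text
time: 11.68
position: [0.6109, -0.0889, 0.302]
tool_rot: [-0.01, 1.0, 0.001, -0.001]
ft_force: [0.7, -0.1, -1.0]
grip_width: 0.0565
grip_force: 0.0
time: 11.85
position: [0.6113, -0.0874, 0.2928]
tool_rot: [-0.011, 1.0, 0.0, 0.0]
ft_force: [-0.7, 0.2, 0.3]
grip_width: 0.0567
grip_force: 0.0
11.85 p [611.3 -87.4 292.8] yline 91.28 z [ 0.  0. -1.] F [-0.7  0.2  0.3] w 56.7 gf 0.0 q [-0.32  0.47  1.39  0.    1.28 -1.92]
```

```bash
python3 -m handwheel '{"hand":[0.65,0.65,0.65,0.65,0.1,0.1,0.1,0.1,0.1],"translation":[[0.7,2,-18],[0.7,2,-38],[0.7,2,-52],[0.7,2,-54],[0.7,2,-54],[0.7,2,-54],[0.7,2,-54],[0.7,2,-54],[0.7,2,-54]],"turn":[[0,0,0],[0,0,0],[0,0,0],[0,0,0],[0,0,0],[0,0,0],[0,0,0],[0,0,0],[0,0,0]]}' 25; python3 st.py
```

```text
time: 12.6
position: [0.6131, -0.0867, 0.2399]
tool_rot: [-0.011, 1.0, -0.0, 0.001]
ft_force: [-0.3, 0.2, -0.6]
grip_width: 0.031
grip_force: 0.0
12.6 p [613.1 -86.7 239.9] yline 91.22 z [ 0.002 -0.001 -1.   ] F [-0.3  0.2 -0.6] w 31.0 gf 0.0 q [-0.32  0.52  1.45 -0.    1.17 -1.91]
```

```bash
python3 -m handwheel '{"hand":[0.1,0.1,0.1],"translation":[[0,0.5,-1],[0,0.5,-1],[0,0.5,-1]],"turn":[[0,0,0],[0,0,0],[0,0,0]]}' 25; python3 st.py
```

```text
time: 12.85
position: [0.6131, -0.0854, 0.2391]
tool_rot: [-0.011, 1.0, 0.001, 0.001]
ft_force: [0.1, 3.6, 5.6]
grip_width: 0.0243
grip_force: 25.0
12.85 p [613.1 -85.4 239.1] yline 91.21 z [ 0.002  0.001 -1.   ] F [0.1 3.6 5.6] w 24.3 gf 25.0 q [-0.32  0.52  1.45  0.    1.17 -1.91]
```

```bash
python3 -m handwheel '{"hand":[0.1,0.1,0.1,0.1,0.1,0.1,0.1,0.1,0.1,0.1,0.1,0.1],"translation":[[-7,0,-0.2],[-20,-0.3,-1.3],[-35,-0.7,-4],[-50,-1,-8.6],[-65,-1.3,-14.8],[-80,-1.7,-23.1],[-93,-1.9,-32.3],[-105,-2.2,-42.9],[-115,-2.4,-53.7],[-124,-2.6,-65.6],[-130,-2.7,-75.2],[-130,-2.7,-75.2]],"turn":[[0,0,0],[0,0,0],[0,0,0],[0,0,0],[0,0,0],[0,0,0],[0,0,0],[0,0,0],[0,0,0],[0,0,0],[0,0,0],[0,0,0]]}' 25; python3 st.py
```

```text
time: 13.85
position: [0.4812, -0.0879, 0.161]
tool_rot: [-0.01, 1.0, 0.001, -0.001]
ft_force: [2.3, 4.3, -3.1]
grip_width: 0.0242
grip_force: 25.0
13.85 p [481.2 -87.9 161. ] yline 91.16 z [-0.002  0.002 -1.   ] F [ 2.3  4.3 -3.1] w 24.2 gf 25.0 q [-0.41  0.47  1.85  0.    0.82 -2.  ]
```

```bash
python3 -m handwheel '{"hand":[0.1,0.1,0.1,0.1,0.1,0.1,0.1,0.1],"translation":[[-4,0,-8],[-9.8,-0.1,-20.4],[-14.5,-0.2,-34.7],[-17.8,-0.3,-49.3],[-19.3,-0.4,-60],[-19.6,-0.4,-64],[-19.6,-0.4,-64],[-19.6,-0.4,-64]],"turn":[[0,0,0],[0,0,0],[0,0,0],[0,0,0],[0,0,0],[0,0,0],[0,0,0],[0,0,0]]}' 40; python3 st.py
```

```text
time: 14.52
position: [0.4623, -0.0883, 0.0983]
tool_rot: [-0.011, 1.0, 0.001, -0.001]
ft_force: [1.9, 6.1, -1.5]
grip_width: 0.0234
grip_force: 40.1
14.52 p [462.3 -88.3  98.3] yline 91.2 z [-0.002  0.002 -1.   ] F [ 1.9  6.1 -1.5] w 23.4 gf 40.1 q [-0.43  0.57  1.94  0.    0.63 -2.02]
```

```bash
python3 -m handwheel '{"hand":[0.1,0.1,0.1,0.1,0.1,0.1],"translation":[[-0.3,0.6,-5],[-0.4,0.6,-9],[-0.4,0.6,-12],[-0.4,0.6,-14],[-0.4,0.6,-14],[-0.4,0.6,-14]],"turn":[[0,0,0],[0,0,0],[0,0,0],[0,0,0],[0,0,0],[0,0,0]]}' 60; python3 st.py
```

```text
time: 15.02
position: [0.462, -0.0883, 0.0843]
tool_rot: [-0.011, 1.0, 0.0, -0.001]
ft_force: [-0.8, 4.4, -0.9]
grip_width: 0.0233
grip_force: 60.2
15.02 p [462.  -88.3  84.3] yline 91.21 z [-0.002  0.001 -1.   ] F [-0.8  4.4 -0.9] w 23.3 gf 60.2 q [-0.43  0.6   1.95  0.    0.6  -2.02]
```

```bash
python3 -m handwheel '{"hand":[0.1,0.1,0.1,0.1,0.1],"translation":[[0,0.5,-1],[0,0.5,-2],[0,0.5,-3],[0,0.5,-4],[0,0.5,-4]],"turn":[[0,0,0],[0,0,0],[0,0,0],[0,0,0],[0,0,0]]}' 60; python3 st.py
```

```text
time: 15.43
position: [0.4622, -0.0882, 0.0809]
tool_rot: [-0.011, 1.0, -0.0, -0.0]
ft_force: [-3.8, 1.6, 5.0]
grip_width: 0.0232
grip_force: 60.2
15.43 p [462.2 -88.2  80.9] yline 91.23 z [-0.001 -0.    -1.   ] F [-3.8  1.6  5. ] w 23.2 gf 60.2 q [-0.43  0.61  1.95 -0.    0.59 -2.02]
```

Resistance is starting at about the expected height, so I'll press on.

```bash
python3 -m handwheel '{"hand":[0.1,0.1,0.1,0.1,0.1],"translation":[[0,0,-0.7],[0,0,-1.4],[0,0,-2],[0,0,-2],[0,0,-2]],"turn":[[0,0,0],[0,0,0],[0,0,0],[0,0,0],[0,0,0]]}' 60; python3 st.py
```

```text
time: 15.85
position: [0.4623, -0.0882, 0.0801]
tool_rot: [-0.011, 1.0, -0.0, -0.0]
ft_force: [-5.1, 2.1, 16.2]
grip_width: 0.0231
grip_force: 60.2
15.85 p [462.3 -88.2  80.1] yline 91.23 z [ 0. -0. -1.] F [-5.1  2.1 16.2] w 23.1 gf 60.2 q [-0.43  0.61  1.95 -0.    0.58 -2.02]
```

```bash
python3 -m handwheel '{"hand":[0.1,0.1,0.1,0.1,0.1,0.1],"translation":[[-0.3,0,-0.7],[-0.5,0,-1.4],[-0.5,0,-2],[-0.5,0,-2.2],[-0.5,0,-2.2],[-0.5,0,-2.2]],"turn":[[0,0,0],[0,0,0],[0,0,0],[0,0,0],[0,0,0],[0,0,0]]}' 60; python3 st.py
python3 - <<'E'
from h import *
o=[]
for n in("top","scene"):
    im,d,W,T,u=cloud(n); v,w=(120,320) if n=="top" else (130,300); o.append(im[v:v+160,w:w+160,::-1])
cv2.imwrite("pics/c4.png",cv2.resize(np.hstack(o),(800,400),interpolation=cv2.INTER_CUBIC))
E
```

```text
time: 16.35
position: [0.4624, -0.0882, 0.0791]
tool_rot: [-0.011, 1.0, -0.001, 0.001]
ft_force: [-5.5, 3.3, 25.9]
grip_width: 0.023
grip_force: 60.2
16.35 p [462.4 -88.2  79.1] yline 91.23 z [ 0.002 -0.001 -1.   ] F [-5.5  3.3 25.9] w 23.0 gf 60.2 q [-0.43  0.61  1.95 -0.    0.58 -2.02]
```

View pics/c4.png

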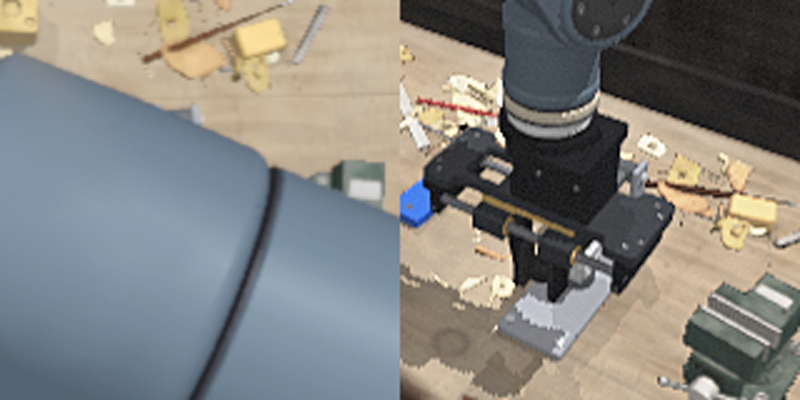

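```bash
python3 -m handwheel '{"hand":[0.1,0.1,0.1,0.1,0.1,0.1],"translation":[[0,0,-0.5],[0,0,-0.5],[0,0,-0.5],[0,0,-0.5],[0,0,-0.5],[0,0,-0.5]],"turn":[[0,0,0],[0,0,0],[0,0,0],[0,0,0],[0,0,0],[0,0,0]]}' 60; python3 -m handwheel '{"hand":[0.1,0.1,0.1,0.1,0.1,0.1],"translation":[[0,0,0],[0,0,0],[0,0,0],[0,0,0],[0,0,0],[0,0,0]],"turn":[[0,0,0],[0,0,0],[0,0,0],[0,0,0],[0,0,0],[0,0,0]]}' 60
```

```text
time: 16.95
position: [0.4624, -0.0882, 0.0789]
tool_rot: [-0.011, 1.0, -0.001, 0.001]
ft_force: [-6.1, 3.4, 31.3]
grip_width: 0.0229
grip_force: 60.2
time: 17.45
position: [0.4624, -0.0882, 0.0789]
tool_rot: [-0.011, 1.0, -0.001, 0.001]
ft_force: [-6.8, 3.7, 30.8]
grip_width: 0.0231
grip_force: 60.2
```

The force is holding steady at 31 N, so I'll hand in.

```bash
python3 -c "from rig import hand_in; print(hand_in())"
```

```text
the job is handed in; nothing more can be done
None
```

I stacked two steel spacers on the clamp table, within about 1 mm of centre, and handed the job in at 17.5 s with the bar pressed down by its knob at a steady 31 N, about 0.04 rad below level by calculation.

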